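# Sort the watchmaker's bench

## Task

Tidy the watchmaker's bench by kind: stand both black eye loupes in the square tray, lay both white press dies flat in the round dish, and lay the tweezers flat in the long tray. Everything must rest on the floor of its tray, the loupes still upright on their wide eye cups. Do not disturb the glass jar or the watch on its cushion.

Things in the scene. Friction and masses are not known exactly. Their poses are not given: they have to be found in the camera images.
- loupe_a: Eye loupe, black plastic, standing on its wide eye cup with the small round lens on top. 34 high; round: the cup is 38 across up to 4 above the bench, then tapers to a plain cylinder 28 across from 14 to 34 above the bench (grip there). About 30 g. Origin: centre of its underside; z is its axis, up. Sizes in mm.
- loupe_b: Eye loupe, black plastic, standing on its wide eye cup with the small round lens on top. 34 high; round: the cup is 38 across up to 4 above the bench, then tapers to a plain cylinder 28 across from 14 to 34 above the bench (grip there). About 30 g. Origin: centre of its underside; z is its axis, up. Identical to loupe_a. Sizes in mm.
- die_a: Press die, a plain white nylon disc lying flat with a small dark centre mark on top: 38 across, 16 high. About 30 g. Origin: centre of its underside; z up. Sizes in mm.
- die_b: Press die, a plain white nylon disc lying flat with a small dark centre mark on top: 38 across, 16 high. About 30 g. Origin: centre of its underside; z up. Identical to die_a. Sizes in mm.
- tweezers: Steel watchmaker's tweezers, rigid and closed, lying flat: 116 long, 8 high, 13 wide across the middle (flat parallel sides over the middle 32), narrower at both ends. About 30 g. Origin: on the underside at the middle of the length, about the centre of mass; x points along the length to the tips, y across, z up. Sizes in mm.
- square_tray: Square open beech tray, 140 x 140 outside, 130 x 130 inside, rim 12 above the bench, inner floor 5 above the bench. Fixed to the bench, so it cannot be pushed. Origin: centre of its underside, on the bench top. x and y along its sides. Sizes in mm.
- long_tray: Long narrow open beech tray, 180 (its x) x 84 (its y) outside, 170 x 74 inside, rim 12 above the bench, inner floor 5 above the bench. Fixed to the bench, so it cannot be pushed. Origin: centre of its underside, on the bench top. x along its length, which lies roughly across the bench (roughly along world y). Sizes in mm.
- round_dish: Round open beech dish, 140 across outside, 132 inside, rim 12 above the bench, inner floor 5 above the bench. Fixed to the bench, so it cannot be pushed. Origin: centre of its underside, on the bench top. Sizes in mm.
- jar: Bystander: small clear glass jar with a bare metal cap, standing loose, 36 across, 45 high. Origin: centre of its underside. Leave it alone. Sizes in mm.
- watch: Bystander: steel wristwatch head with a pale dial and two hands, lying on a black rubber cushion 46 across; 20 high over all, one loose piece. Origin: centre of its underside. Leave it alone. Sizes in mm.
Not all that is in view belongs to the job. Leave any orange or turquoise look-alike of the die_b alone. Leave any purple look-alike of the square_tray alone.

How it is judged (in metres and radians):
At the end, for the whole second after the job is handed in: On the tray floors (origin 2-8 mm above tray origin), at rest: both loupes in the square tray, upright to 0.12 rad; both dies in the round dish, flat to 0.12 rad; tweezers in the long tray, flat to 0.06 rad, inside the rim. Jar and watch upright (0.15 rad), within 15 mm of their start (x of loupe_a in the frame of square_tray between -0.05 and 0.05 m and y of loupe_a in the frame of square_tray between -0.05 and 0.05 m and z of loupe_a in the frame of square_tray between 0.002 and 0.008 m and angle between each of loupe_a, loupe_b, die_a, die_b's own z axis and vertical below 0.12 rad and linear speed of each of loupe_a, loupe_b, tweezers, die_a, die_b below 0.01 m/s and angular speed of each of loupe_a, loupe_b, tweezers, die_a, die_b below 0.1 rad/s and x of loupe_b in the frame of square_tray between -0.05 and 0.05 m and y of loupe_b in the frame of square_tray between -0.05 and 0.05 m and z of loupe_b in the frame of square_tray between 0.002 and 0.008 m and x of tweezers in the frame of long_tray between -0.032 and 0.032 m and y of tweezers in the frame of long_tray between -0.036 and 0.036 m and z of tweezers in the frame of long_tray between 0.002 and 0.008 m and angle between tweezers's own z axis and vertical below 0.06 rad and horizontal distance between each of die_a, die_b and round_dish below 0.05 m and z of die_a in the frame of round_dish between 0.002 and 0.008 m and z of die_b in the frame of round_dish between 0.002 and 0.008 m and distance of each of jar, watch from where it was at the start of the episode below 0.015 m and angle between each of jar, watch's own z axis and vertical below 0.15 rad); the robot touches nothing.
It fails at once if the glass jar is knocked over or pushed away (distance of jar from where it was at the start of the episode above 0.015 m or angle between jar's own z axis and vertical above 0.3 rad).
It fails at once if the watch on its cushion is pushed away or tipped (distance of watch from where it was at the start of the episode above 0.015 m or angle between watch's own z axis and vertical above 0.3 rad).
It also fails if it takes over 120 s, if anything falls off the work surface, if the arm or the gripper's body presses on something with over 40 N, if the wrist force passes 120 N, or if a joint passes its speed limit or range.

## Robot

A 7-joint arm with a two-finger parallel gripper is mounted at the origin on the work surface. World frame = base frame: x ahead of the robot, y to its left, z up, the work surface at z = 0. Lengths are in mm, angles in rad, forces in N, time in s.
With the tool pointing down it reaches from about 425 to 925 mm from the base axis. Payload 6.8 kg.
Tool frame: the origin (TCP) lies on the centre line of the jaws, within the pads' length; the fingertips stand manip.tcp_to_tips ahead of it and the grasp point (between the pads) lies 2 mm behind it (manip.tcp_to_tips is the distance from the TCP to the fingertips, in mm); z points along the fingers, y is the line along which they close (so a half turn about z gives the same grasp; the last joint's range is limited). The gripper opens to 88 mm and grips with 3 to 60 N. Pads are 20 mm wide; open, the fingers measure 115 mm over their backs; the gripper's body (75 mm by 178 mm) begins 61 mm behind the grasp point.
Start: joints at [1.017, 0.477, 0.022, 1.555, -0.011, 1.109, -0.083], TCP at [291.057, -609.042, 239.664] pointing down, gripper open.
Joint ranges: [-2.96, 2.96], [-0.34, 2.1], [-1.41, 1.46], [0.24, 2.44], [-1.37, 4.51], [0.17, 1.92], [-2.96, 2.96]. Speed limits (rad/s): [2.39, 2.39, 3.14, 3.14, 3.14, 3.14, 3.14].

## Interface

Orientations are given as a rotation vector (axis times angle).
In Python, from workcell import manip gives the robot as it stands.
- The arm moves only by the tool carry_out, never from a script. Its argument "series" is text: rows parted by semicolons, each of 5 numbers parted by spaces: the shift along the world's x, y, z in mm, then the turn about the world's z in degrees, then the finger opening in mm, from 0 to 87.8. A call has 1 to 8 rows; each row is the pose to reach, as a shift and turn from the pose commanded when the call began; what a row does not reach only later rows make up. A row lasts 1/10 s, in which the tool goes at most 50 mm and 8.59 degrees, less where a joint would pass 70% of its speed; a pose out of reach is approached as far as the arm can. A call with a gripper value outside its range is refused whole. The fingers move at their own pace and stop on an object; the grip force is fixed at half the most. Time passes only in rows, so rows that repeat a pose let the fingers close. It gives the time, the measured TCP pose, the force, the opening and the grip force at its end, in the units of the state.
- manip.get_obs(): the state, without advancing time (a new reading comes with each control period).
- manip.grab_frame(name): name is "scene" or "side" or "wrist"; returns a dict with "image" (400x640x3 uint8, blue, green, red), "vertical_fov" (degrees; the focal length in pixels is half the picture's height over the tangent of half this angle, whatever the lens; pixels are square), "cx", "cy" (the principal point, pixels), "k1" (the pictures are not rectified: a ray, as slopes to the right and down, at radius r is drawn at 1 + k1 r^2 times it, then the intrinsics apply), "eye" and "orientation" of the camera in the world; the wrist camera has in their place "hand_eye" (4x4, takes a point from camera to tool coordinates, whose origin is the TCP and whose axes are the flange's). Camera axes: x right, y down, z forward; pixel columns grow to the right and rows downward; lengths in mm; the calibration is good to about 2 mm. A picture is of the moment at which its call begins: read the wrist's pose just before it. There is no depth.
- manip.close_job(): hands the job in; it is judged then, once.
Trained networks look in a picture, given as the dict that the camera call returned (one of the last four; its "shot" number tells which), for a name from the list of things; names that differ only in an ending like _2 or _b are one class to them, and where a whole thing is asked for, a point or a joint stands for the part that bears it (a point fixed in the world has none). Each returns a list of dicts, best first, with "conf" (0 to 1); they miss things now and then, are a little off and sometimes report something else, mostly with a low value. They report only what shows in the picture. A call takes as long as a camera call. They do not tell look-alikes from the thing itself.
- manip.outline_of(picture, name): "region" (400x640 bool, what is visible of it) and "pixel" ([column, row] in pixels, amid what is visible of it).
The state is a dict: "t": time; "joints": joint angles; "dq": joint speeds; "joint_torque": joint torques, N m; "tool_pos": TCP position; "tool_rot": TCP orientation; "force": force on the tool from outside, world axes, zero at the start; "ft_torque": the same for the moment, N m; "gripper_width": finger opening in mm; "gripper_force": force on a finger pad.
Only numpy, scipy, OpenCV 4.12 (cv2) and the standard library are available. Lean on these libraries where they do the work, as an engineer would, in place of code of your own. Each camera call takes 0.05 s, during which the arm holds its last target. There are 200 camera calls.

## Working session

There is one attempt and no reset: what is moved stays moved. The work goes in short steps, Python scripts to look and compute and a tool call to move; the robot and the scene stay as the last step left them, time stands still between calls to the robot, and variables do not carry over. Pictures are saved under pics/ and viewed, at most 14 in all, crops included, and the job is handed in when it is done.

Besides the shell and the picture viewer there is one more tool, called after ">>>" by a JSON object that holds its "api" and its "payload", one argument or row to a line. carry_out: Moves the arm, as the interface text tells. Its arguments: {"type":"object","properties":{"series":{"type":"string"}},"required":["series"]}

```bash
mkdir -p pics; cat > h.py <<'E'
import numpy as np, cv2
from scipy.spatial.transform import Rotation as R
from workcell import manip
def rays(f, px):
    px=np.atleast_2d(np.asarray(px,float)); H=f["image"].shape[0]
    F=H/2/np.tan(np.radians(f["vertical_fov"])/2)
    K=np.array([[F,0,f["cx"]],[0,F,f["cy"]],[0,0,1]])
    u=cv2.undistortPointsIter(px.reshape(-1,1,2),K,np.array([f["k1"],0,0,0.]),None,None,(3,50,1e-9)).reshape(-1,2) 
    return np.c_[u,np.ones(len(u))]
def cam(f,obs=None):
    if "eye" in f:
        o=np.asarray(f["orientation"],float)
        return np.asarray(f["eye"],float), (o if o.shape==(3,3) else R.from_rotvec(o).as_matrix())
    T=np.asarray(f["hand_eye"]); Rt=R.from_rotvec(obs["tool_rot"]).as_matrix()
    return Rt@T[:3,3]+np.asarray(obs["tool_pos"]), Rt@T[:3,:3]
def onplane(f,px,z,obs=None):
    e,M=cam(f,obs); d=rays(f,px)@M.T
    return e+d*((z-e[2])/d[:,2])[:,None]
E
cat > look.py <<'E'
from h import *
o=manip.get_obs(); print(o["tool_pos"],o["tool_rot"],o["gripper_width"],manip.tcp_to_tips)
Z={"loupe_a":34,"die_a":16,"tweezers":8,"square_tray":12,"long_tray":12,"round_dish":12,"jar":45,"watch":20}
for n in ["scene","side"]:
    f=manip.grab_frame(n); cv2.imwrite(f"pics/{n}0.png",f["image"]); print(n,f["vertical_fov"],f["eye"],f["orientation"],f["k1"])
    for k,z in Z.items():
        for d in manip.outline_of(f,k):
            m=d["region"]; ys,xs=np.nonzero(m)
            print(n,k,round(d["conf"],2),np.round(d["pixel"]),m.sum(),[xs.min(),xs.max(),ys.min(),ys.max()],onplane(f,d["pixel"],z/2)[0].round()[:2], np.round(cv2.mean(f["image"],m.astype(np.uint8))[:3]))
E
python3 look.py
```

```text
[ 290.81538371 -608.53413009  238.70734812] [-3.06222198e+00 -6.94146966e-01  7.59346827e-04] 87.99544150700379 17.0
scene 50.047495102301035 [ 843.40540909 -516.04365833 1013.07468089] [-2.41251483 -0.86854505  0.24961436] -0.02538773529192369
scene loupe_a 0.68 [355. 179.] 146 [np.int64(348), np.int64(359), np.int64(174), np.int64(188)] [461. 117.] [51. 53. 57.]
scene loupe_a 0.58 [308. 230.] 174 [np.int64(304), np.int64(317), np.int64(222), np.int64(238)] [466. -94.] [54. 56. 59.]
scene die_a 0.74 [286. 204.] 132 [np.int64(279), np.int64(291), np.int64(200), np.int64(213)] [364. -69.] [109. 121.  44.]
scene die_a 0.57 [307. 193.] 143 [np.int64(302), np.int64(314), np.int64(186), np.int64(199)] [382.  -2.] [ 31.  84. 161.]
scene die_a 0.53 [323. 306.] 206 [np.int64(316), np.int64(330), np.int64(296), np.int64(312)] [ 627. -228.] [152. 160. 160.]
scene die_a 0.47 [336. 209.] 153 [np.int64(329), np.int64(341), np.int64(205), np.int64(218)] [479.   9.] [146. 155. 156.]
scene tweezers 0.49 [426. 182.] 169 [np.int64(410), np.int64(444), np.int64(171), np.int64(191)] [623. 251.] [ 87.  9
[... 1950 characters left out ...]
nt64(428), np.int64(155), np.int64(187)] [ 444. -313.] [ 62.  95. 145.]
side square_tray 0.83 [468. 189.] 484 [np.int64(453), np.int64(475), np.int64(172), np.int64(201)] [ 256. -349.] [117.  60. 104.]
side long_tray 0.78 [184. 267.] 3088 [np.int64(135), np.int64(229), np.int64(238), np.int64(298)] [464. 320.] [ 63.  97. 147.]
side round_dish 0.97 [262. 189.] 1209 [np.int64(234), np.int64(288), np.int64(172), np.int64(199)] [617.  19.] [ 62.  96. 146.]
side jar 0.79 [225. 215.] 351 [np.int64(219), np.int64(235), np.int64(200), np.int64(223)] [547. 173.] [124. 128. 131.]
side watch 0.67 [330. 172.] 192 [np.int64(323), np.int64(339), np.int64(166), np.int64(179)] [ 563. -168.] [ 97. 103. 107.]
```

View pics/scene0.png

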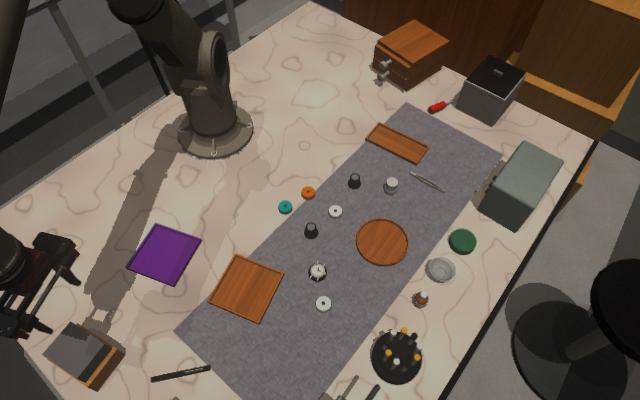

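View pics/side0.png

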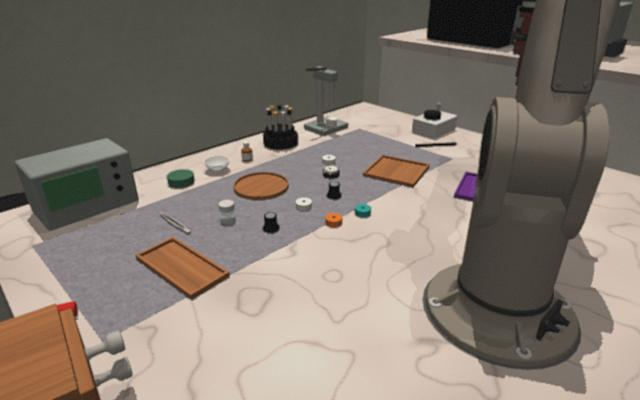

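The scene view shows the loupes at (355,180) and (311,230), the white dies at (336,211) and (323,303), and the tweezers at (428,182). The watch is at (318,271) and the jar at (391,185). The trays are at (247,289), (396,143) and (382,242). The side view agrees, and the orange, turquoise and purple things are decoys. Next I'll move over the near cluster for wrist views.

>>> {"api": "carry_out", "payload": {
  "series": "40 60 40 0 87; 80 120 50 0 87; 110 165 60 0 87; 140 205 60 0 87; 170 245 60 0 87; 200 290 60 0 87; 220 325 60 0 87; 240 350 60 0 87"
}}

```text
t: 1.7
tool_pos: [512.3, -285.1, 299.7]
tool_rot: [3.063, 0.694, 0.001]
force: [0.6, 0.0, -0.1]
gripper_width: 87.0
gripper_force: 0.0
```

```bash
cat > wl.py <<'E'
from h import *
import sys
Z={"loupe_a":34,"die_a":16,"tweezers":8,"square_tray":12,"long_tray":12,"round_dish":12,"jar":45,"watch":20}
def look(tag,names=Z,save=True):
    o=manip.get_obs(); f=manip.grab_frame("wrist"); im=f["image"].copy()
    e,M=cam(f,o); print(tag,"tcp",np.round(o["tool_pos"],1),"yaw",np.degrees(R.from_rotvec(o["tool_rot"]).as_matrix()[:2,0]@[1,0]>2) if 0 else np.round(R.from_rotvec(o["tool_rot"]).as_matrix()[:2,1],3),"cam",e.round(),"t",round(o["t"],2),"fov",round(f["vertical_fov"],1))
    for k in names:
        for d in manip.outline_of(f,k):
            if d["conf"]<.3: continue
            m=d["region"].astype(np.uint8); c=max(cv2.findContours(m,0,1)[0],key=cv2.contourArea).reshape(-1,2).astype(float)
            if len(c)<5: continue
            x,y,w,h=cv2.boundingRect(m); edge=x<=0 or y<=0 or x+w>=640 or y+h>=400
            q=onplane(f,c,Z[k],o)[:,:2].astype(np.float32); (a,b)=cv2.minEnclosingCircle(q)
            rc=cv2.minAreaRect(q)
            print(k,round(d["conf"],2),np.round(d["pixel"]),"EDGE" if edge else "","circ",np.round(a,1),round(b,1),"rect",np.round(rc[0],1),np.round(rc[1],1),round(rc[2],1),"bgr",np.round(cv2.mean(f["image"],m)[:3]))
            cv2.drawContours(im,[c.astype(np.int32)],-1,(0,255,0),1)
    if save: cv2.imwrite(f"pics/{tag}.png",im)
if __name__=="__main__": look(sys.argv[1],sys.argv[2:] or Z)
E
python3 wl.py w1
```

```text
w1 tcp [ 512.3 -285.1  299.7] yaw [ 0.431 -0.902] cam [ 582. -252.  444.] t 1.7 fov 66.5
loupe_a 0.81 [27. 70.]  circ [467.6  97.4] 29.9 rect [465.8  96.5] [33.3 59.7] 25.8 bgr [57. 55. 54.]
loupe_a 0.7 [319.  74.]  circ [ 620.9 -227.8] 18.0 rect [ 621.2 -227.5] [34.7 33.8] 25.6 bgr [236. 234. 232.]
loupe_a 0.6 [182. 131.]  circ [475.2 -99.2] 22.7 rect [476.8 -98.5] [33.5 45.1] 25.6 bgr [69. 66. 66.]
die_a 0.89 [121.  96.]  circ [483.9  -6. ] 22.2 rect [484.2  -6.1] [36.5 42.9] 14.7 bgr [211. 213. 212.]
die_a 0.83 [319.  73.]  circ [ 622.9 -227.2] 18.5 rect [ 622.7 -227.3] [35.1 34. ] 25.6 bgr [237. 235. 233.]
die_a 0.74 [153. 195.]  circ [369.4 -82.7] 22.7 rect [369.7 -82.5] [38.4 45.1] 50.7 bgr [154. 161.  68.]
die_a 0.73 [105. 163.]  circ [387.1  -5.6] 22.9 rect [387.3  -5.6] [34.6 45.6] 41.1 bgr [ 59. 121. 203.]
square_tray 0.82 [301. 351.]  circ [ 200.7 -390.4] 81.2 rect [ 197.7 -392. ] [ 84.3 145. ] 25.5 bgr [170.  67. 136.]
round_dish 0.66 [154.  13.] EDGE circ [608.7  -8.9] 64.7 rect [590.2 -17.9] [ 42.3 129.5] 25.8 bgr [ 81. 125. 188.]
watch 0.68 [262.  97.]  circ [ 559.3 -171.9] 25.6 rect [ 560.  -171.4] [44.3 49. ] 23.2 bgr [171. 176. 179.]
```

View pics/w1.png

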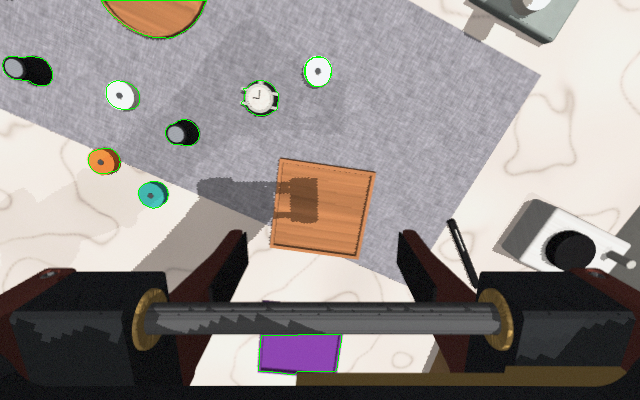

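The wrist view is wide and clear: white dies at (319,73) and (121,96), loupes at (182,131) and (27,70), watch at (262,97), square tray around (322,210). I'll hover over the far die next.

>>> {"api": "carry_out", "payload": {
  "series": "30 16 -40 0 60; 60 32 -80 0 60; 85 45 -120 0 60; 110 58 -160 0 60; 110 58 -180 0 60; 110 58 -180 0 60"
}}

```text
t: 2.75
tool_pos: [619.2, -228.3, 115.0]
tool_rot: [-3.06, -0.694, 0.01]
force: [-0.8, 0.1, 1.1]
gripper_width: 59.9
gripper_force: 0.0
```

```bash
python3 wl.py w2 die_a watch
```

```text
w2 tcp [ 619.2 -228.3  115. ] yaw [ 0.431 -0.902] cam [ 690. -196.  259.] t 2.75 fov 66.5
die_a 0.81 [319. 198.]  circ [ 625.7 -225.1] 20.3 rect [ 625.8 -225.6] [39.8 35.9] 25.6 bgr [180. 188. 190.]
die_a 0.73 [ 25. 228.] EDGE circ [488.4  -7.2] 26.0 rect [488.4  -7.6] [37.8 51.2] 40.0 bgr [190. 194. 194.]
watch 0.77 [231. 229.]  circ [ 563.5 -168.7] 27.2 rect [ 565.8 -165.9] [40.  50.8] 78.2 bgr [110. 115. 119.]
```

View pics/w2.png

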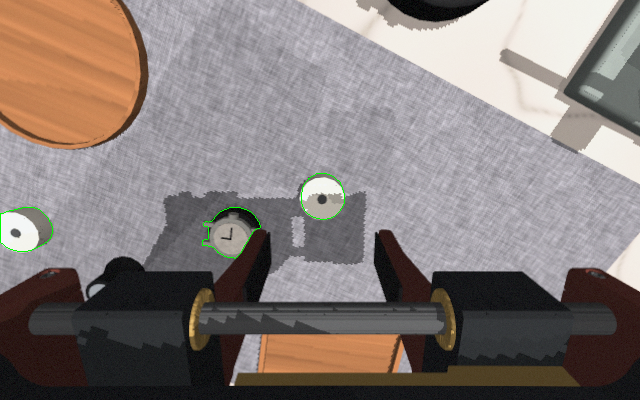

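>>> {"api": "carry_out", "payload": {
  "series": "5 2 -40 0 60; 5 2 -80 0 60; 5 2 -92 0 60; 5 2 -92 0 60; 5 2 -92 0 60"
}}

```text
t: 3.4
tool_pos: [627.8, -227.8, 29.6]
tool_rot: [3.062, 0.693, 0.004]
force: [0.6, -0.8, 1.0]
gripper_width: 60.0
gripper_force: 0.0
```

>>> {"api": "carry_out", "payload": {
  "series": "0 0 -8 0 60; 0 0 -8 0 60; 0 0 -8 0 0; 0 0 -8 0 0; 0 0 -8 0 0; 0 0 -8 0 0; 0 0 -8 0 0"
}}

```text
t: 4.1
tool_pos: [626.7, -226.8, 19.5]
tool_rot: [3.064, 0.695, 0.0]
force: [-0.5, -0.1, 2.6]
gripper_width: 37.5
gripper_force: 30.0
```

>>> {"api": "carry_out", "payload": {
  "series": "0 0 40 0 0; 0 0 80 0 0; 0 0 80 0 0"
}}

```text
t: 4.4
tool_pos: [630.3, -227.9, 105.1]
tool_rot: [3.059, 0.693, 0.014]
force: [1.4, -0.3, 0.7]
gripper_width: 37.3
gripper_force: 30.0
```

```bash
python3 wl.py w3 round_dish die_a jar
```

```text
w3 tcp [ 630.3 -227.9  105.1] yaw [ 0.431 -0.902] cam [ 698. -195.  250.] t 4.4 fov 66.5
round_dish 0.64 [59. 80.] EDGE circ [632.2  -7.3] 70.1 rect [633.6 -22.5] [128.   94.1] 9.5 bgr [ 83. 127. 192.]
die_a 0.62 [321. 258.]  circ [ 592.2 -247.1] 33.4 rect [ 592.6 -247.7] [65.8 57.1] 25.3 bgr [133. 140. 145.]
```

View pics/w3.png

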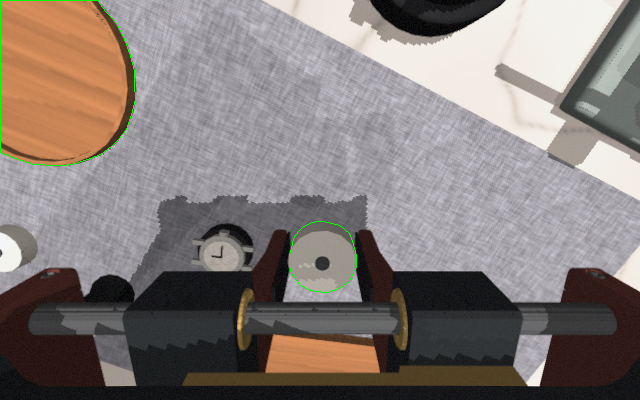

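>>> {"api": "carry_out", "payload": {
  "series": "-5 45 20 0 0; -10 90 40 0 0; -15 135 45 0 0; -20 180 45 0 0; -20 190 45 0 0; -20 190 45 0 0; -20 190 45 0 0"
}}

```text
t: 5.3
tool_pos: [606.1, -38.4, 143.1]
tool_rot: [3.064, 0.693, -0.003]
force: [-0.4, -0.3, -0.2]
gripper_width: 37.2
gripper_force: 30.0
```

```bash
cat > w4.py <<'E'
from h import *
import wl
wl.look("w4",["round_dish","jar","tweezers","loupe_a","die_a","watch"])
o=manip.get_obs(); f=manip.grab_frame("wrist")
for d in manip.outline_of(f,"die_a"):
    c=max(cv2.findContours(d["region"].astype(np.uint8),0,1)[0],key=cv2.contourArea).reshape(-1,2).astype(float)
    q=onplane(f,c,o["tool_pos"][2]-3.5,o)[:,:2].astype(np.float32); print(d["conf"],cv2.minEnclosingCircle(q),o["tool_pos"])
E
python3 w4.py
```

```text
w4 tcp [606.1 -38.4 143.1] yaw [ 0.43  -0.903] cam [676.  -6. 288.] t 5.3 fov 66.5
round_dish 0.81 [290. 141.]  circ [634.8   6.9] 70.1 rect [634.6   6.8] [138.5 137.6] 42.6 bgr [ 78. 120. 180.]
jar 0.56 [ 85. 155.]  circ [564.2 148.2] 30.8 rect [564.7 148.5] [33.  61.5] 37.8 bgr [179. 180. 180.]
tweezers 0.92 [10. 36.] EDGE circ [607.6 246. ] 41.1 rect [607.6 246.3] [80.3 19.1] 8.6 bgr [115. 119. 120.]
loupe_a 0.87 [122. 261.]  circ [477.9 107.4] 29.3 rect [476.9 106.1] [33.1 57.3] 53.6 bgr [60. 58. 57.]
loupe_a 0.64 [310. 337.]  circ [472.3 -91.3] 13.8 rect [469.2 -92.7] [18.1 27. ] 25.5 bgr [140. 135. 132.]
die_a 0.76 [321. 258.]  circ [549.3 -66.5] 38.9 rect [548.9 -66. ] [77.3 67.4] 27.3 bgr [137. 145. 150.]
die_a 0.43 [240. 268.]  circ [503.    3.2] 12.0 rect [505.    4.2] [ 7.7 23.9] 25.4 bgr [ 95. 100. 104.]
watch 0.56 [418. 266.]  circ [ 580.6 -154.3] 13.9 rect [ 582.5 -153.4] [ 7.6 27.7] 25.5 bgr [30. 29. 30.]
0.92 ((607.6063842773438, -38.37843322753906), 21.16914939880371) [606.57806639 -37.86495438 144.12284931]
0.68 ((582.1950073242188, -0.19728827476501465), 6.618452072143555) [606.57806639 -37.86495438 144.12284931]
```

View pics/w4.png

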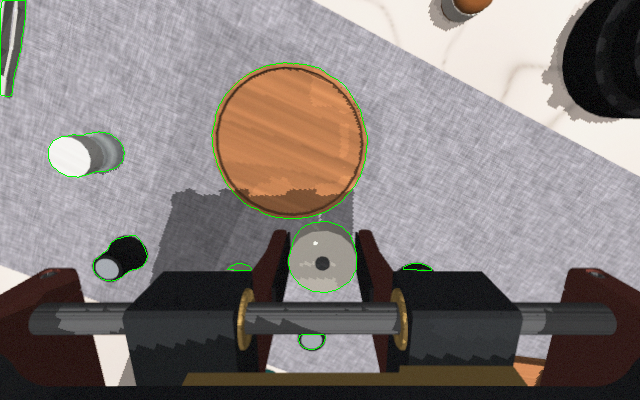

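Gripped die at (322,258), centred on the jaws; dish centred near (635,7); jar at about (555,155). I'll lower the die into the far half of the dish.

>>> {"api": "carry_out", "payload": {
  "series": "30 32 0 0 0; 52 56 -20 0 0; 52 56 -60 0 0; 52 56 -95 0 0; 52 56 -110 0 0; 52 56 -118 0 0; 52 56 -118 0 0; 52 56 -118 0 0"
}}

```text
t: 6.55
tool_pos: [659.8, 19.1, 27.9]
tool_rot: [3.064, 0.694, 0.004]
force: [0.2, -1.1, -0.1]
gripper_width: 37.3
gripper_force: 30.0
```

>>> {"api": "carry_out", "payload": {
  "series": "0 0 -1 0 37; 0 0 -1 0 54; 0 0 -1 0 54; 0 0 -1 0 54; 0 0 40 0 54; 0 0 80 0 54; 0 0 120 0 54"
}}

```text
t: 7.25
tool_pos: [658.3, 19.2, 147.6]
tool_rot: [-3.064, -0.695, 0.001]
force: [1.2, -0.2, -0.3]
gripper_width: 54.0
gripper_force: 0.0
```

>>> {"api": "carry_out", "payload": {
  "series": "-45 -6 0 0 60; -90 -12 0 0 60; -135 -18 -10 0 60; -174 -24 -20 0 60; -174 -24 -30 0 60; -174 -24 -30 0 60; -174 -24 -30 0 60"
}}

```text
t: 7.95
tool_pos: [486.3, -4.4, 116.8]
tool_rot: [-3.064, -0.695, -0.003]
force: [-0.1, -0.6, -0.2]
gripper_width: 59.8
gripper_force: 0.0
```

```bash
python3 wl.py w5 die_a loupe_a round_dish
```

```text
w5 tcp [486.3  -4.4 116.8] yaw [ 0.431 -0.902] cam [555.  28. 261.] t 7.95 fov 66.5
die_a 0.9 [316. 205.]  circ [484.6  -1.2] 20.2 rect [484.5  -0.8] [37.  39.3] 88.8 bgr [172. 180. 184.]
die_a 0.73 [274. 289.]  circ [394.4  -0.7] 18.5 rect [ 3.968e+02 -3.000e-01] [31.1 30.8] 25.5 bgr [ 61. 115. 184.]
die_a 0.68 [392.   7.] EDGE circ [645.   13.7] 15.1 rect [641.3  11.9] [ 8.1 30.2] 25.5 bgr [158. 161. 162.]
die_a 0.61 [336. 345.]  circ [368.3 -77.5] 19.5 rect [363.4 -79.9] [27.  36.8] 25.6 bgr [184. 191.  78.]
loupe_a 0.77 [180. 173.]  circ [468.8 106.7] 23.1 rect [469.2 106.9] [32.5 46.1] 43.9 bgr [71. 68. 67.]
loupe_a 0.71 [409. 247.]  circ [485.4 -85. ] 20.7 rect [487.5 -86.3] [41.2 12. ] 57.4 bgr [41. 40. 40.]
round_dish 0.77 [392.  49.] EDGE circ [633.6   7.3] 69.8 rect [608.7  -4.8] [ 83.8 138.8] 25.5 bgr [ 88. 135. 203.]
```

View pics/w5.png

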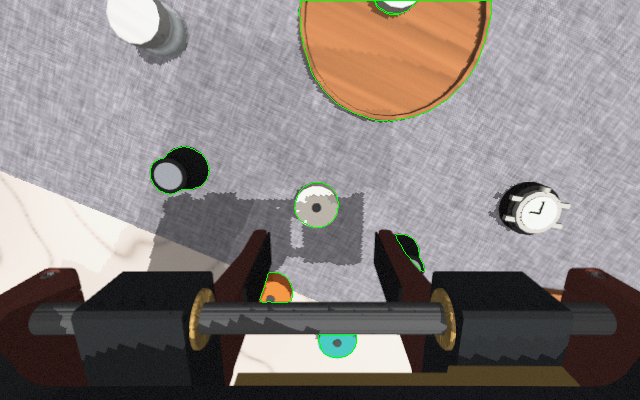

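>>> {"api": "carry_out", "payload": {
  "series": "-2 3 -40 0 60; -2 3 -80 0 60; -2 3 -97 0 60; -2 3 -97 0 60; -2 3 -97 0 60; -2 3 -97 0 0; -2 3 -97 0 0; -2 3 -97 0 0"
}}

```text
t: 8.95
tool_pos: [482.8, -1.8, 19.4]
tool_rot: [3.064, 0.694, 0.001]
force: [-1.1, 0.4, -0.7]
gripper_width: 39.5
gripper_force: 0.1
```

>>> {"api": "carry_out", "payload": {
  "series": "0 0 0 0 0; 0 0 0 0 0; 0 0 40 0 0; 0 0 80 0 0; 0 0 120 0 0; 0 0 120 0 0"
}}

```text
t: 9.55
tool_pos: [485.8, -1.5, 144.0]
tool_rot: [3.062, 0.694, 0.014]
force: [0.6, 0.0, -0.1]
gripper_width: 37.3
gripper_force: 30.0
```

>>> {"api": "carry_out", "payload": {
  "series": "45 -1 0 0 0; 90 -2 0 0 0; 128 -3 -20 0 0; 128 -3 -60 0 0; 128 -3 -95 0 0; 128 -3 -113 0 0; 128 -3 -113 0 0; 128 -3 -113 0 0"
}}

```text
t: 10.35
tool_pos: [609.8, -4.8, 25.0]
tool_rot: [-3.064, -0.694, 0.003]
force: [0.2, 0.6, -0.7]
gripper_width: 37.3
gripper_force: 30.0
```

>>> {"api": "carry_out", "payload": {
  "series": "0 0 -1 0 37; 0 0 -1 0 54; 0 0 -1 0 54; 0 0 -1 0 54; 0 0 40 0 54; 0 0 80 0 54; 0 0 120 0 54; 0 0 120 0 54"
}}

```text
t: 11.15
tool_pos: [614.3, -4.5, 152.4]
tool_rot: [3.062, 0.693, 0.016]
force: [0.8, -0.1, 1.2]
gripper_width: 54.1
gripper_force: 0.0
```

```bash
python3 wl.py w6 die_a loupe_a round_dish jar tweezers
```

```text
w6 tcp [614.3  -4.5 152.4] yaw [ 0.431 -0.902] cam [682.  28. 298.] t 11.15 fov 66.5
die_a 0.76 [320. 201.]  circ [610.6  -5.1] 21.1 rect [610.9  -5.8] [41.8 37.6] 24.5 bgr [174. 182. 188.]
die_a 0.63 [318. 147.]  circ [657.4  17.1] 19.1 rect [657.2  17.1] [36.6 37.3] 70.9 bgr [232. 238. 236.]
die_a 0.49 [245. 363.]  circ [400.5 -11.8] 11.4 rect [400.7 -12.8] [22.7  6.6] 8.7 bgr [ 43.  91. 161.]
loupe_a 0.94 [161. 264.]  circ [488.3 105.4] 17.2 rect [493.  107.6] [16.7 34.4] 25.3 bgr [19. 18. 17.]
loupe_a 0.62 [334. 347.]  circ [478.4 -87.2] 21.5 rect [476.2 -87.6] [37.5 30.9] 25.4 bgr [84. 81. 80.]
round_dish 0.86 [316. 165.]  circ [634.6   7. ] 69.8 rect [635.1   6.9] [137.5 137.6] 25.4 bgr [ 76. 117. 175.]
jar 0.57 [130. 178.]  circ [564.  149.7] 27.6 rect [564.7 150.3] [31.7 54.5] 42.5 bgr [183. 184. 184.]
tweezers 0.94 [59. 59.] EDGE circ [620.8 249.5] 55.7 rect [620.8 250.6] [111.   18.8] 2.5 bgr [128. 132. 134.]
```

View pics/w6.png

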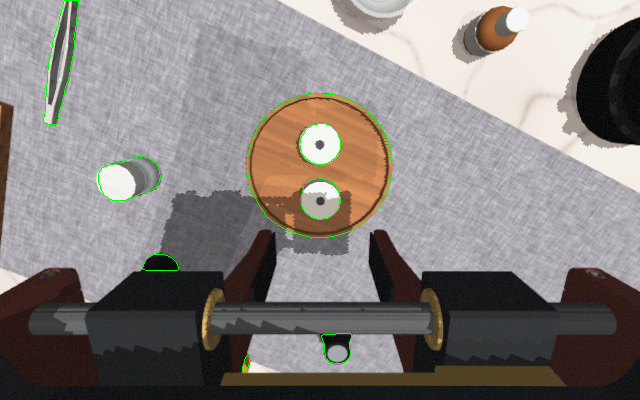

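Both white dies now sit in the dish, at (320,144) and (320,200). Next is loupe_b.

>>> {"api": "carry_out", "payload": {
  "series": "-40 -22 0 0 60; -80 -45 0 0 60; -120 -67 0 0 60; -150 -86 0 0 60; -152 -86 0 0 60; -152 -86 0 0 60"
}}

```text
t: 12.05
tool_pos: [457.9, -91.1, 145.8]
tool_rot: [-3.064, -0.693, 0.001]
force: [0.4, -0.6, -1.0]
gripper_width: 60.1
gripper_force: 0.0
```

```bash
cat > lp.py <<'E'
from h import *
# loupe by model fit: match visible region's silhouette to projected solid
from scipy.optimize import minimize
import sys
def pts():
    a=np.linspace(0,2*np.pi,48,endpoint=False); P=[]
    for r,z in [(19,0),(19,4),(14,14),(14,34)]: P.append(np.c_[r*np.cos(a),r*np.sin(a),np.full(48,z)])
    return np.vstack(P)
def proj(f,o,X):
    e,M=cam(f,o); c=(X-e)@M; s=c[:,:2]/c[:,2:]; s=s*(1+f["k1"]*(s**2).sum(1,keepdims=True))
    F=200/np.tan(np.radians(f["vertical_fov"])/2); return s*F+[f["cx"],f["cy"]]
o=manip.get_obs(); f=manip.grab_frame("wrist"); cv2.imwrite(f"pics/{sys.argv[1]}.png",f["image"])
print(np.round(o["tool_pos"],1))
P=pts(); S=4
for d in manip.outline_of(f,"loupe_a"):
    m=cv2.resize(d["region"].astype(np.uint8),None,fx=S,fy=S,interpolation=0)
    x0=onplane(f,d["pixel"],17,o)[0,:2]
    def cost(p):
        q=proj(f,o,P+[p[0],p[1],float(sys.argv[2]) if len(sys.argv)>2 else 0]); r=np.zeros_like(m); cv2.fillConvexPoly(r,cv2.convexHull(((q+.5)*S).astype(np.int32)),1)
        return 1-(r&m).sum()/max(1,(r|m).sum())
    b=minimize(cost,x0,method="Nelder-Mead",options=dict(initial_simplex=[x0,x0+[8,0],x0+[0,8]],xatol=.2,fatol=1e-4))
    print(round(d["conf"],2),np.round(d["pixel"]),"centre",b.x.round(1),"iou",round(1-b.fun,2))
E
python3 lp.py w7; python3 wl.py w7b square_tray
```

```text
[457.9 -91.1 145.8]
0.75 [327. 178.] centre [471.3 -91.4] iou 0.92
0.68 [108.  92.] centre [461.7 112.5] iou 0.95
w7b tcp [459.7 -90.  146.1] yaw [ 0.432 -0.902] cam [529. -57. 291.] t 12.15 fov 66.5
square_tray 0.78 [523. 249.]  circ [ 490.1 -297.3] 77.1 rect [ 484.8 -298.5] [ 74.7 145.4] 14.7 bgr [ 82. 126. 189.]
```

>>> {"api": "carry_out", "payload": {
  "series": "12 -1 -30 0 60; 12 -1 -70 0 60; 12 -1 -100 0 60; 12 -1 -113 0 60; 12 -1 -113 0 60; 12 -1 -113 0 0; 12 -1 -113 0 0; 12 -1 -113 0 0"
}}

```text
t: 13.05
tool_pos: [471.6, -92.0, 34.5]
tool_rot: [3.063, 0.694, 0.004]
force: [-0.6, 0.4, -0.2]
gripper_width: 39.7
gripper_force: 0.0
```

>>> {"api": "carry_out", "payload": {
  "series": "0 0 0 0 0; 0 0 0 0 0; 0 0 0 0 0; 0 0 0 0 0; 0 0 40 0 0; 0 0 80 0 0; 0 0 90 0 0"
}}

```text
t: 13.75
tool_pos: [472.7, -92.0, 126.8]
tool_rot: [3.062, 0.694, 0.009]
force: [0.1, 0.4, 0.1]
gripper_width: 27.9
gripper_force: 30.0
```

```bash
python3 wl.py w8 loupe_a watch
```

```text
w8 tcp [472.7 -92.  126.8] yaw [ 0.431 -0.902] cam [541. -59. 272.] t 13.75 fov 66.5
loupe_a 0.89 [ 88. 107.]  circ [466.  100.5] 26.9 rect [467.1 101. ] [32.  53.7] 25.7 bgr [65. 63. 62.]
loupe_a 0.73 [322. 246.]  circ [ 441.1 -107.2] 35.2 rect [ 441.4 -107.9] [70.3 46.8] 25.5 bgr [69. 67. 65.]
watch 0.64 [449. 148.]  circ [ 558.3 -168.9] 27.1 rect [ 559.3 -167.9] [43.3 52. ] 25.5 bgr [178. 181. 181.]
```

View pics/w8.png

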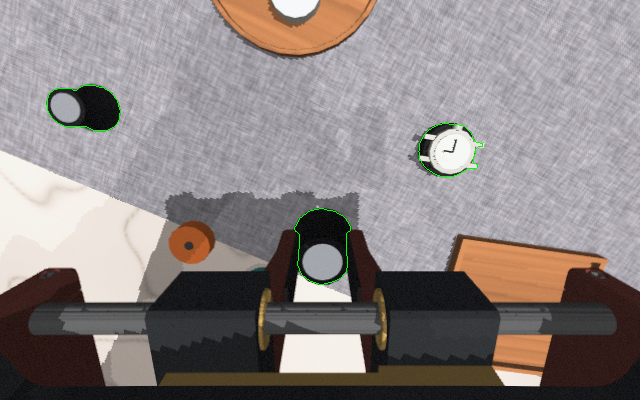

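```bash
python3 - <<'E'
from h import *
f=manip.grab_frame("wrist")
o={"tool_pos":[512.3,-285.1,299.7],"tool_rot":[3.063,.694,.001]}
q=onplane(f,[(280,158),(375,172),(359,258),(270,247)],12,o)[:,:2]; print(q.round(),q.mean(0).round(1))
print(np.linalg.norm(q-np.roll(q,1,0),axis=1).round())
E
```

```text
[[ 497. -227.]
 [ 537. -359.]
 [ 406. -401.]
 [ 363. -268.]] [ 450.9 -313.8]
[140. 138. 138. 140.]
```

Loupe_b hangs upright in the jaws at (322,250), and the watch is undisturbed at (449,148). The square tray centre is (451,-314). I'll place it at (476,-302).

>>> {"api": "carry_out", "payload": {
  "series": "1 -48 0 0 0; 2 -96 0 0 0; 3 -144 0 0 0; 4 -192 0 0 0; 4 -210 -20 0 0; 4 -210 -50 0 0; 4 -210 -75 0 0; 4 -210 -83 0 0"
}}

```text
t: 14.75
tool_pos: [471.8, -300.6, 37.1]
tool_rot: [-3.059, -0.693, 0.009]
force: [-8.9, 7.1, 38.9]
gripper_width: 27.5
gripper_force: 30.0
```

>>> {"api": "carry_out", "payload": {
  "series": "0 0 -1 0 0; 0 0 -1 0 0; 0 0 -1 0 28; 0 0 -1 0 46; 0 0 -1 0 46; 0 0 -1 0 46; 0 0 40 0 46; 0 0 80 0 46"
}}

```text
t: 15.55
tool_pos: [473.7, -301.3, 120.4]
tool_rot: [-3.062, -0.694, 0.003]
force: [0.4, -0.4, 0.8]
gripper_width: 45.9
gripper_force: 0.0
```

```bash
python3 lp.py w9 5
```

```text
[ 473.7 -301.3  120.4]
0.96 [321. 200.] centre [ 474.6 -302.3] iou 0.97
```

View pics/w9.png

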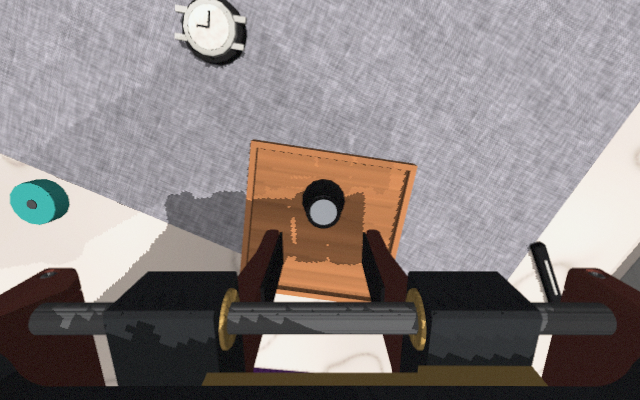

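Loupe_b stands in the tray (323,200). Next is loupe_a.

>>> {"api": "carry_out", "payload": {
  "series": "-2 45 20 0 60; -4 95 30 0 60; -5 145 30 0 60; -7 195 30 0 60; -8 245 30 0 60; -9 295 30 0 60; -11 345 30 0 60; -12 390 30 0 60"
}}

```text
t: 16.45
tool_pos: [461.9, 90.4, 150.1]
tool_rot: [-3.064, -0.695, -0.0]
force: [0.3, 0.1, 0.3]
gripper_width: 60.1
gripper_force: 0.0
```

>>> {"api": "carry_out", "payload": {
  "series": "0 22 0 0 60; 0 22 0 0 60; 0 22 0 0 60; 0 22 0 0 60"
}}

```text
t: 16.85
tool_pos: [462.5, 108.4, 149.9]
tool_rot: [3.064, 0.691, -0.001]
force: [0.3, 0.1, -0.9]
gripper_width: 59.7
gripper_force: 0.0
```

```bash
python3 lp.py w10
```

```text
[462.5 108.4 149.9]
0.86 [317. 191.] centre [462.  113.1] iou 0.95
```

>>> {"api": "carry_out", "payload": {
  "series": "0 3 -40 0 60; 0 3 -80 0 60; 0 3 -110 0 60; 0 3 -117 0 60; 0 3 -117 0 60; 0 3 -117 0 0; 0 3 -117 0 0; 0 3 -117 0 0"
}}

```text
t: 17.75
tool_pos: [463.5, 113.3, 34.5]
tool_rot: [-3.064, -0.694, -0.004]
force: [-0.5, 0.3, -0.1]
gripper_width: 39.4
gripper_force: 0.0
```

>>> {"api": "carry_out", "payload": {
  "series": "0 0 0 0 0; 0 0 0 0 0; 0 0 0 0 0; 0 0 0 0 0; 0 0 40 0 0; 0 0 80 0 0; 0 0 90 0 0"
}}

```text
t: 18.45
tool_pos: [464.6, 114.0, 126.7]
tool_rot: [-3.064, -0.694, -0.009]
force: [1.5, -0.3, -1.1]
gripper_width: 27.4
gripper_force: 30.0
```

```bash
python3 lp.py w11 90 && python3 wl.py w11b tweezers long_tray jar
```

```text
[464.6 114.  126.7]
0.93 [324. 252.] centre [462.9 112.4] iou 0.91
0.29 [317.  72.] centre [544.6 154.1] iou 0.49
w11b tcp [463.7 113.4 124.7] yaw [ 0.431 -0.902] cam [533. 146. 270.] t 18.55 fov 66.5
tweezers 0.46 [217.   4.] EDGE circ [568.8 249.4] 5.7 rect [567.3 248.9] [ 7.9 10.8] 25.7 bgr [163. 167. 169.]
tweezers 0.3 [548.  33.] EDGE circ [659.2  13.8] 24.2 rect [660.   14.7] [39.1 48.2] 50.0 bgr [204. 206. 205.]
long_tray 0.76 [94. 89.] EDGE circ [467.6 316.2] 94.9 rect [466.9 316.8] [169.3  89.8] 5.3 bgr [ 80. 123. 186.]
long_tray 0.35 [535. 104.]  circ [610.1  -6.8] 24.2 rect [610.2  -7.1] [38.7 46.7] 35.1 bgr [205. 207. 207.]
long_tray 0.34 [218.   0.] EDGE circ [569. 248.] 5.9 rect [567.5 247.3] [ 6.5 11.4] 25.7 bgr [171. 176. 178.]
jar 0.78 [315.  73.]  circ [554.6 159.4] 17.5 rect [554.8 159.4] [34.2 31.6] 25.6 bgr [233. 234. 233.]
```

View pics/w11b.png

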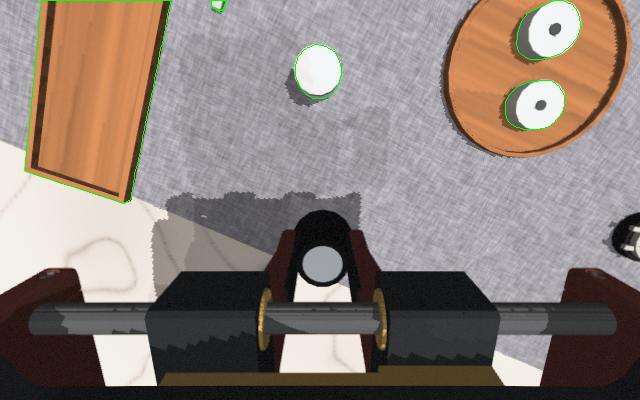

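Loupe_a is held upright at (322,250), the jar (315,70) is untouched and both dies are in the dish. I'll carry the loupe to the square tray.

>>> {"api": "carry_out", "payload": {
  "series": "-4 -48 0 0 0; -8 -96 0 0 0; -12 -144 0 0 0; -16 -192 0 0 0; -20 -240 0 0 0; -25 -288 0 0 0; -29 -336 0 0 0; -33 -384 0 0 0"
}}

```text
t: 19.55
tool_pos: [428.3, -272.3, 121.8]
tool_rot: [-3.062, -0.694, 0.003]
force: [1.1, -0.3, 0.1]
gripper_width: 27.4
gripper_force: 30.0
```

>>> {"api": "carry_out", "payload": {
  "series": "-5 -35 0 0 0; -5 -55 0 0 0; -5 -55 -30 0 0; -5 -55 -60 0 0; -5 -55 -74 0 0; -5 -55 -78 0 0; -5 -55 -80 0 0; -5 -55 -81 0 0"
}}

```text
t: 20.35
tool_pos: [425.2, -326.0, 42.9]
tool_rot: [3.063, 0.695, 0.001]
force: [-0.3, -0.0, 0.3]
gripper_width: 27.0
gripper_force: 30.0
```

>>> {"api": "carry_out", "payload": {
  "series": "0 0 -2 0 0; 0 0 -3 0 0; 0 0 -3 0 0"
}}

```text
t: 20.65
tool_pos: [424.8, -326.0, 39.7]
tool_rot: [3.063, 0.694, 0.001]
force: [-0.6, 0.1, -1.0]
gripper_width: 27.4
gripper_force: 30.0
```

>>> {"api": "carry_out", "payload": {
  "series": "0 0 0 0 27; 0 0 0 0 46; 0 0 0 0 46; 0 0 0 0 46; 0 0 40 0 46; 0 0 80 0 46; 0 0 110 0 46; 0 0 110 0 46"
}}

```text
t: 21.45
tool_pos: [426.9, -327.4, 153.5]
tool_rot: [3.058, 0.693, 0.009]
force: [0.4, -1.0, -0.8]
gripper_width: 46.2
gripper_force: 0.0
```

```bash
python3 lp.py w12 5
```

```text
[ 426.9 -327.4  153.5]
0.82 [318. 199.] centre [ 424.  -327.4] iou 0.96
0.68 [316. 132.] centre [ 474.4 -302.6] iou 0.96
```

View pics/w12.png

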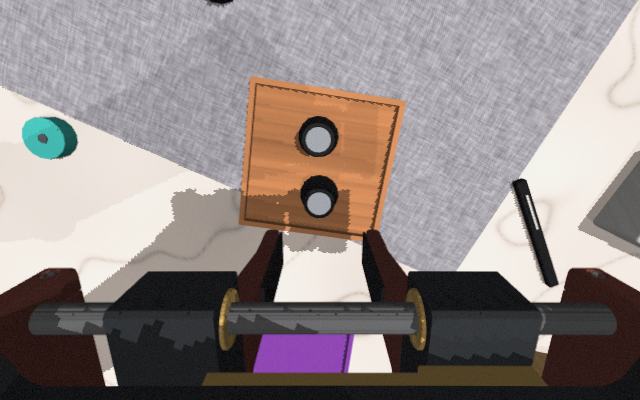

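Both loupes stand in the square tray, at (318,135) and (319,195). Now the tweezers.

>>> {"api": "carry_out", "payload": {
  "series": "11 46 20 -3 50; 22 93 40 -6 50; 33 139 40 -9 50; 44 185 40 -12 50; 55 231 40 -15 50; 66 277 40 -15 50; 77 323 40 -15 50; 88 369 40 -15 50"
}}

```text
t: 22.35
tool_pos: [511.7, 44.9, 187.6]
tool_rot: [3.128, 0.289, -0.004]
force: [1.1, -0.7, 0.4]
gripper_width: 50.0
gripper_force: 0.0
```

>>> {"api": "carry_out", "payload": {
  "series": "11 46 0 0 50; 22 93 0 0 50; 33 139 0 0 50; 45 185 0 0 50; 45 185 0 0 50; 45 185 0 0 50"
}}

```text
t: 22.95
tool_pos: [556.4, 229.2, 187.2]
tool_rot: [3.127, 0.293, -0.005]
force: [-1.4, -0.9, -0.4]
gripper_width: 50.1
gripper_force: 0.0
```

```bash
cat > tw.py <<'E'
from h import *
import sys
o=manip.get_obs(); f=manip.grab_frame("wrist"); im=f["image"].copy(); zt=float(sys.argv[2])
Rm=R.from_rotvec(o["tool_rot"]).as_matrix(); print("tcp",np.round(o["tool_pos"],1),"close axis deg",np.degrees(np.arctan2(Rm[1,1],Rm[0,1])).round(1),"j7",o["joints"][6])
for k,z in (("tweezers",zt),("long_tray",12)):
    for d in manip.outline_of(f,k)[:1]:
        m=d["region"].astype(np.uint8); c=max(cv2.findContours(m,0,1)[0],key=cv2.contourArea).reshape(-1,2)
        x,y,w,h=cv2.boundingRect(m); q=onplane(f,c.astype(float),z,o)[:,:2].astype(np.float32)
        r=cv2.minAreaRect(q); b=cv2.boxPoints(r); e=[b[1]-b[0],b[2]-b[1]]; l=max(e,key=np.linalg.norm)
        print(k,round(d["conf"],2),"bbox",x,y,w,h,"centre",np.round(r[0],1),"size",np.round(r[1],1),"long axis deg",np.degrees(np.arctan2(l[1],l[0])).round(1)%180)
        ys,xs=np.nonzero(m); p=onplane(f,np.c_[xs,ys].astype(float),z,o)[:,:2]; p0=p.mean(0); ev=np.linalg.svd(p-p0,full_matrices=False)[2][0]; s=(p-p0)@ev
        print("  pca",p0.round(1),np.degrees(np.arctan2(ev[1],ev[0])).round(1)%180,"extent mid",(p0+ev*(s.min()+s.max())/2).round(1),(s.max()-s.min()).round(1))
        cv2.drawContours(im,[c],-1,(0,255,0),1)
cv2.imwrite(f"pics/{sys.argv[1]}.png",im)
E
python3 tw.py w13 5
```

```text
tcp [556.4 229.2 187.2] close axis deg -79.3 j7 -2.0278708496130697
tweezers 0.59 bbox 300 55 21 117 centre [623.1 253.9] size [116.4  13.3] long axis deg 5.2
  pca [619.7 253.8] 3.0999999999999943 extent mid [623.2 254. ] 116.5
long_tray 0.69 bbox 190 157 82 120 centre [495.2 321.7] size [138.4  86.5] long axis deg 5.2
  pca [505.2 325.7] 174.7 extent mid [497.4 326.5] 146.9
```

View pics/w13.png

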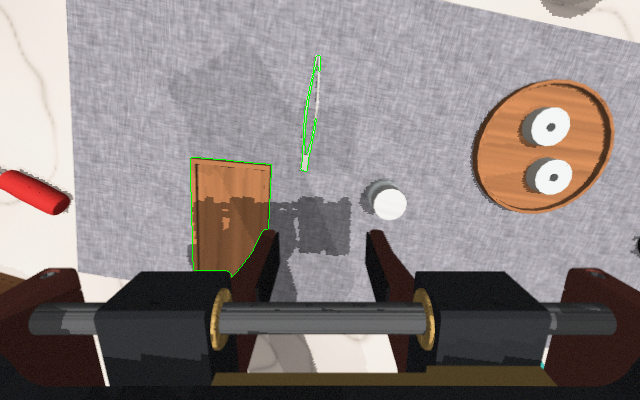

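The tweezers run from (304,168) to the tips at (318,57). The long tray's far end is at (192,157)–(271,165), so its length runs roughly along the tweezers' direction.

```bash
python3 - <<'E'
from h import *
o=manip.get_obs(); f=manip.grab_frame("wrist")
q=onplane(f,[(192,157),(271,165),(193,272),(270,235)],12,o)[:,:2]; print("w13",q.round(1))
t=onplane(f,[(304.5,170),(318,56)],4,o)[:,:2]; d=t[1]-t[0]; print("tw",t.round(1),np.degrees(np.arctan2(d[1],d[0])).round(1),t.mean(0).round(1))
o2={"tool_pos":[463.7,113.4,124.7],"tool_rot":[3.063,.694,.0]}
p=onplane(f,[(26,171),(130,202),(170,0)],12,o2)[:,:2]; print("w11",p.round(1))
c=(q[0]+q[1]+p[0]+p[1])/4; l=q[0]+q[1]-p[0]-p[1]; print("tray",c.round(1),np.linalg.norm(l)/2,np.degrees(np.arctan2(l[1],l[0])).round(1))
E
```

```text
w13 [[560.9 365. ]
 [567.5 282.3]
 [424.8 355.2]
 [487.8 272.6]]
tw [[567.  246.6]
 [681.9 252.4]] 2.9 [624.5 249.5]
w11 [[379.2 351.3]
 [390.1 264.6]
 [554.7 280.3]]
tray [474.4 315.8] 180.20195694060868 5.0
```

>>> {"api": "carry_out", "payload": {
  "series": "35 11 -20 -6 44; 68 22 -50 -6 44; 68 22 -90 -6 44; 68 22 -120 -6 44; 68 22 -120 -6 44; 68 22 -120 -6 44"
}}

```text
t: 23.75
tool_pos: [625.7, 249.2, 69.6]
tool_rot: [3.139, 0.123, -0.001]
force: [0.8, 0.9, 0.3]
gripper_width: 44.3
gripper_force: 0.0
```

```bash
python3 tw.py w14 5
```

```text
tcp [625.7 249.2  69.6] close axis deg -85.5 j7 -2.146888516286124
tweezers 0.72 bbox 305 143 20 150 centre [622.8 253.4] size [115.9  13.8] long axis deg 1.1
  pca [616.3 253.5] 2.5999999999999943 extent mid [622.8 253.8] 115.8
long_tray 0.87 bbox 256 334 19 38 centre [509.7 282.6] size [14.2 38.1] long axis deg 168.9
  pca [508.1 284.5] 175.7 extent mid [510.3 284.3] 37.7
```

>>> {"api": "carry_out", "payload": {
  "series": "-2 4 -25 -2 44; -2 4 -40 -2 44; -2 4 -46 -2 44; -2 4 -50 -2 44; -2 4 -50 -2 44; -2 4 -50 -2 20; -2 4 -50 -2 0; -2 4 -50 -2 0"
}}

```text
t: 24.7
tool_pos: [623.9, 254.3, 19.8]
tool_rot: [-3.141, -0.07, -0.001]
force: [-0.3, 0.6, 0.1]
gripper_width: 23.4
gripper_force: 0.0
```

>>> {"api": "carry_out", "payload": {
  "series": "0 0 0 0 0; 0 0 0 0 0; 0 0 0 0 0; 0 0 0 0 0; 0 0 20 0 0; 0 0 50 0 0; 0 0 60 0 0; 0 0 60 0 0"
}}

```text
t: 25.5
tool_pos: [624.6, 254.7, 80.8]
tool_rot: [-3.14, -0.069, -0.005]
force: [0.3, 0.0, -0.8]
gripper_width: 12.8
gripper_force: 30.0
```

```bash
python3 tw.py w15 63
```

```text
tcp [624.6 254.7  80.8] close axis deg -87.5 j7 -2.180450020230393
tweezers 0.88 bbox 311 149 24 189 centre [635.5 250.5] size [92.8  5.2] long axis deg 3.5
  pca [633.  254.4] 2.5 extent mid [622.1 253.9] 119.1
long_tray 0.82 bbox 174 283 22 19 centre [558.1 362.7] size [11.8 22.5] long axis deg 146.4
  pca [557.8 362.3] 139.3 extent mid [558.  362.1] 22.9
```

View pics/w15.png

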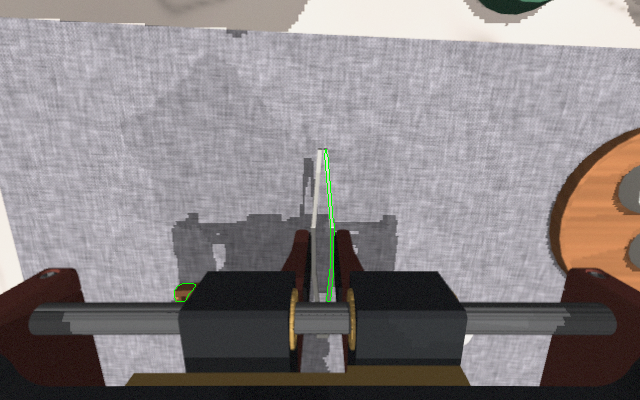

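The tweezers are held level and pointing forward (323,150 to 323,300). I'll carry them to the long tray at (474,316).

>>> {"api": "carry_out", "payload": {
  "series": "-45 18 0 1 0; -90 37 0 2 0; -130 53 0 2 0; -150 61 0 2 0; -150 61 -20 2 0; -150 61 -40 2 0; -150 61 -46 2 0; -150 61 -50 2 0"
}}

```text
t: 26.45
tool_pos: [472.9, 314.6, 27.9]
tool_rot: [3.138, 0.124, -0.003]
force: [0.2, -0.3, 0.1]
gripper_width: 12.6
gripper_force: 30.0
```

>>> {"api": "carry_out", "payload": {
  "series": "0 0 -2 0 0; 0 0 -4 0 0; 0 0 -4 0 0; 0 0 -4 0 0"
}}

```text
t: 26.85
tool_pos: [473.8, 315.3, 25.7]
tool_rot: [-3.139, -0.124, -0.001]
force: [-0.5, -0.9, -0.4]
gripper_width: 12.6
gripper_force: 30.0
```

>>> {"api": "carry_out", "payload": {
  "series": "0 0 -1 0 13; 0 0 -1 0 30; 0 0 -1 0 30; 0 0 -1 0 30; 0 0 40 0 30; 0 0 80 0 30; 0 0 120 0 30; 0 0 120 0 30"
}}

```text
t: 27.65
tool_pos: [476.3, 317.5, 150.8]
tool_rot: [-3.134, -0.124, -0.013]
force: [0.5, -0.2, 0.6]
gripper_width: 29.7
gripper_force: 0.0
```

```bash
python3 tw.py w16 10; python3 look.py | grep -E "conf|scene (jar|watch|tweez|die|loupe)|side (jar|watch|tweez|die|loupe)" | cut -c1-150
```

```text
tcp [476.3 317.5 150.8] close axis deg -85.5 j7 -2.3514251291469312
tweezers 0.59 bbox 319 145 14 107 centre [453.2 311. ] size [74.5  8.7] long axis deg 1.2
  pca [464.4 313.1] 4.400000000000006 extent mid [469.6 313.5] 107.5
long_tray 0.79 bbox 271 100 94 182 centre [472.3 320.6] size [180.6  84.6] long axis deg 5.3
  pca [487.3 321.5] 6.199999999999989 extent mid [472.6 319.9] 180.6
scene loupe_a 0.74 [254. 288.] 209 [np.int64(249), np.int64(263), np.int64(280), np.int64(296)] [ 471. -305.] [49. 53. 60.]
scene loupe_a 0.54 [246. 290.] 2822 [np.int64(207), np.int64(283), np.int64(253), np.int64(323)] [ 458. -321.] [ 42.  79. 136.]
scene loupe_a 0.51 [233. 281.] 225 [np.int64(227), np.int64(242), np.int64(275), np.int64(292)] [ 418. -325.] [49. 54. 64.]
scene die_a 0.75 [394. 243.] 169 [np.int64(385), np.int64(399), np.int64(236), np.int64(249)] [664.  23.] [144. 154. 157.]
scene die_a 0.72 [371. 236.] 172 [np.int64(365), np.int64(379), np.int64(231), np.int64(244)] [604.   2.] [144. 155. 159.]
scene die_a 0.59 [311. 191.] 156 [np.int64(301), np.int64(314), np.int64(185), np.int64(1
[... 1176 characters left out ...]
64(264), np.int64(278), np.int64(179), np.int64(190)] [640. -22.] [158. 168. 173.]
side tweezers 0.69 [185. 261.] 331 [np.int64(165), np.int64(203), np.int64(249), np.int64(276)] [482. 308.] [ 96. 106. 118.]
side tweezers 0.49 [409. 167.] 197 [np.int64(400), np.int64(413), np.int64(158), np.int64(174)] [ 437. -355.] [48. 53. 63.]
side tweezers 0.36 [271. 183.] 158 [np.int64(264), np.int64(278), np.int64(179), np.int64(190)] [628. -19.] [156. 166. 172.]
side jar 0.83 [227. 211.] 318 [np.int64(219), np.int64(235), np.int64(200), np.int64(222)] [560. 159.] [140. 143. 147.]
side watch 0.56 [328. 170.] 168 [np.int64(324), np.int64(339), np.int64(166), np.int64(178)] [ 576. -174.] [108. 114. 117.]
```

Every item is inside its tray, and the jar and watch show at the same pixels as at the start. I'm handing the job in.

```bash
python3 -c "
from workcell import manip
print(manip.close_job())"
```

```text
the job is handed in; nothing more can be done
None
```

I handed the job in at about 28 s of arm time: by the last camera check both loupes were in the square tray, both white dies in the round dish and the tweezers in the long tray, with the jar and watch unmoved; the hand-in returned no verdict, and loupe_b touched down at about 39 N.

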